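# Let a sample lift down by its ratchet pawl

## Robot

A 6-joint arm with a two-finger parallel gripper is mounted at the origin on a cart in front of the work surface, level with it; the furniture and walls round the work are solid. World frame = base frame: x ahead of the robot, y to its left, z up, the work surface at z = 0. Lengths are in m, angles in degrees, forces in N, time in s.
With the tool pointing down it reaches from about 0.3 to 0.75 m from the base axis. Payload 8.5 kg.
Tool frame: the origin (TCP) lies on the centre line of the jaws, within the pads' length; the fingertips stand 14 mm ahead of it and the grasp point (between the pads) lies 5 mm behind it; z points along the fingers, x is the direction in which the jaws open and shut, and the axes are right-handed (so a half turn about z gives the same grasp; the last joint's range is limited). The gripper opens to 85 mm and grips with 20 to 120 N. Pads are 22 mm wide; open, the fingers measure 114 mm over their backs; the gripper's body (76 mm by 85 mm) begins 54 mm behind the grasp point. The pads swing forward as they close: fully open they stand 13 mm farther back than shut.
Start: joints at [-80.575, 21.807, 74.336, -0, 83.858, -12.336], TCP at [0.204, -0.511, 0.245] pointing down, gripper open.
Joint ranges: [-178.18, 178.18], [-50.72, 133.34], [12.68, 142.11], [-81.47, 261.47], [9.98, 163.14], [-165.26, 165.26]. Speed limits (degrees/s): [136.94, 136.94, 180, 180, 180, 180].

## Interface

Orientations are given as a 3x3 rotation matrix whose columns are the frame's x, y, z axes.
In Python, from rig import * gives the robot as it stands.
- The arm moves only by the shell command python3 -m crank 'ROWS' [FORCE]. ROWS is JSON, one flat list of numbers, 7 for each row, row after row: the turn, a rotation vector about the world's x, y, z in rad, then the shift along the world's x, y, z in m, then the opening in per cent of the stroke, from 0 (shut) to 100 (fully open). A call has 1 to 20 rows; each row shifts and turns the commanded pose from where the row before left it; what a row does not reach is not made up. A row lasts 1/10 s, in which the tool goes at most 50 mm and 8.59 degrees, less where a joint would pass 70% of its speed; a pose out of reach is approached as far as the arm can. A call is refused whole if a number of a shift passes 0.05 or a number of a turn 0.15, either way. A call with a gripper value outside its range is refused whole. The fingers move at their own pace and stop on an object; FORCE is the grip in N (left out, the last holds). Time passes only in rows, so rows that do not move let the fingers close. It gives the time, the measured TCP pose, the force and the opening at its end, in the units of the state.
- observe(): the state, without advancing time (a new reading comes with each control period).
- get_image(name): name is "scene" or "side" or "wrist"; returns a dict with "frame" (384x512x3 uint8, red, green, blue), "fov_y" (degrees; the focal length in pixels is half the picture's height over the tangent of half this angle, whatever the lens; pixels are square), "cx", "cy" (the principal point, pixels), "k1" (the pictures are not rectified: a ray, as slopes to the right and down, at radius r is drawn at 1 + k1 r^2 times it, then the intrinsics apply), "world_to_cam" (4x4, takes a point from world to camera coordinates). Camera axes: x right, y up, looking along -z (the intrinsics and any distortion apply to the point x, -y, -z); pixel columns grow to the right and rows downward; lengths in m; the calibration is good to about 2 mm. A picture is of the moment at which its call begins. There is no depth.
- close_job(): hands the job in, once; it reports no verdict.
The state is a dict: "time_s": time; "q": joint angles; "qvel": joint speeds; "joint_efforts": joint torques, N m; "position": TCP position; "tool_rot": TCP orientation; "ft_force": force on the tool from outside, world axes, zero at the start; "wrist_torque": the same for the moment, N m; "grip_width": finger opening in m.
Only numpy, scipy, OpenCV 4.12 (cv2) and the standard library are available. Lean on these libraries where they do the work, as an engineer would, in place of code of your own. Each camera call takes 0.05 s, during which the arm holds its last target. There are 200 camera calls.

## Task

Lower the sample carrier on the small ratchet lift to the level marked by the green flag. Press the orange release lever gently (never harder than 20 N) just until the blue pawl is lifted clear of the toothed wheel, hold it there while the wheel turns back and the platform sinks by its own weight, and let go of the lever so that the pawl drops into the teeth and holds the platform with its red pointer beside the green band. Do not touch the wheel, the pawl, the platform or the carrier.

Things in the scene. Friction and masses are not known exactly. Their poses are not given: they have to be found in the camera images.
- lift: ratchet lift, fixed: grey base plate 150 x 380 x 12 mm. Origin: centre of the plate's underside; x away from the robot (turned 0.2 to 0.65 rad to the left), y to the platform's side, z up. Offsets below are in this frame, mm. Toothed steel wheel (radius 45, 20 teeth 8 deep) on the -x side, axis along x through (-14, 0, 105). Lever at -y; its hinge plate is x 2 to 10, y -107 to -63, 197 high
- pad_top (a point): centre of the top face of the release lever's orange thumb pad, 30 (x) x 28 (y) x 9 mm; at rest at (-14, -165, 192). Press it straight down from above with closed fingers; nothing lies under it for 100 mm. It sinks on an arc about the lever's hinge, 80 mm toward +y
- lever (a joint): lever angle, rad: 0 up at rest, grows when pressed, 0.1 = 8 mm at the pad, sprung back up. First 1 to 7 mm of free play (set screw, differs each time, not measurable) at under 2 N; then the push jumps to about 6 N as the screw meets the pawl; about 7 mm after that, at 7 to 10 N, the pawl is clear; 3 mm later it meets a hard stop and the push passes 20 N within 2 mm
- pawl (a joint): angle of the blue pawl, rad: 0 seated between two teeth, about 0.09 just clear of them, 0.125 at its stop. A rocker 10 mm thick hinged at (-14, -85, 145); its hooked nose lies over the top of the wheel, 85 mm from the hinge, its tail under the lever's set screw. A spring drops it when the lever is let go
- wheel (a joint): angle of the toothed wheel, rad: 0 at the start, grows as the platform sinks; one tooth is 0.314. It turns by itself at about 0.2 to 0.35 rad/s while the pawl is clear; after the pawl is dropped it runs on by up to one tooth until caught
- platform (a joint): how far the white platform (130 x 60 mm, left of the wheel) has sunk, m: 0.030 per rad of the wheel, 9.4 mm per tooth, 6 to 10 mm/s while the pawl is clear; bottom stop at 0.085. It cannot be raised again
- pointer_tip (a point): tip of the red pointer, 10 mm high, at the platform's front left corner, 4 mm below the platform's top; at (-64, 151, 146) at the start
- marker_flag: bright green flag (the band) 34 mm wide, 24 mm high, fixed on the scale post beside the pointer; origin at the middle of its rear face, half-way up; z up. It stands 32 to 66 mm below the pointer's start
- carrier_mid (a point): centre (half-way up) of the beige sample carrier, 117 x 38 x 68 mm, standing loose on the platform

How it is judged:
By the outcome, as a careful person would: the job done as asked, in the order asked, and still so for the second after the job is handed in, with the robot touching nothing.
It also fails if it takes over 61 s, if anything falls off the work surface, if the arm or the gripper's body presses on something with over 40 N, if the wrist force passes 120 N, or if a joint passes its speed limit or range.

## Working session

There is one attempt and no reset: what is moved stays moved. The work goes in short steps, Python scripts to look and compute and a shell command to move; the robot and the scene stay as the last step left them, time stands still between calls to the robot, and variables do not carry over. Pictures are saved under pics/ and viewed, about 8 in all and at most 12, crops included, and the job is handed in when it is done.

```bash
mkdir -p pics
python3 - <<'E'
from rig import *
import cv2,numpy as np
for n in ["scene","side"]:
    d=get_image(n); cv2.imwrite(f"pics/{n}0.png",d["frame"][:,:,::-1])
    np.save(f"pics/{n}0.npy",d,allow_pickle=True)
    print(n,d["fov_y"],d["cx"],d["cy"],d["k1"],np.round(d["world_to_cam"],3).tolist())
s=observe();print(s["time_s"],s["position"],s["ft_force"],s["grip_width"],s["tool_rot"])
E
```

```text
scene 57.13078336757143 252.68047973134162 196.55416556667006 0.007668025580018594 [[-0.847, -0.531, -0.01, 0.46], [0.346, -0.567, 0.748, -0.292], [-0.403, 0.63, 0.664, -0.73], [0.0, 0.0, 0.0, 1.0]]
side 50.7560412298662 254.5993347956526 193.88609950737472 -0.05040067813037258 [[-1.0, 0.012, -0.005, 0.561], [-0.012, -0.611, 0.792, -0.118], [0.007, 0.792, 0.611, -1.013], [0.0, 0.0, 0.0, 1.0]]
0.1 [ 0.20386661 -0.5105584   0.24477583] [0.28644615 1.39216045 0.04647033] 0.08556250345211157 [[ 3.70755941e-01 -9.28730310e-01 -2.07342621e-04]
 [-9.28729442e-01 -3.70755885e-01  1.30253853e-03]
 [-1.28658051e-03 -2.90358701e-04 -9.99999130e-01]]
```

View pics/scene0.png

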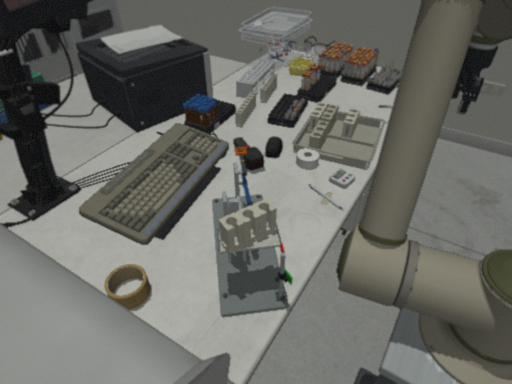

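View pics/side0.png

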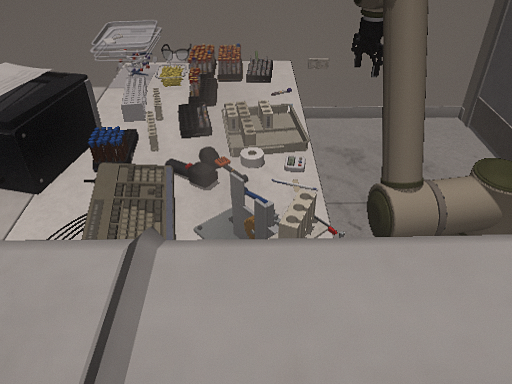

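Scene shows the plate (corners about (212,198), (223,312), (285,305)), orange pad (241,149), red pointer (282,248), green flag (286,276). Side shows the pad at (222,161). I'll take an enlarged crop of both for precise pixels.

Run:
```python
import cv2,numpy as np
a=cv2.imread("pics/scene0.png")[130:320,195:305]; b=cv2.imread("pics/side0.png")[145:245,190:350]
a=cv2.resize(a,None,fx=3.1,fy=3.1,interpolation=cv2.INTER_CUBIC);b=cv2.resize(b,None,fx=2.8,fy=2.8,interpolation=cv2.INTER_CUBIC)
o=np.zeros((600,800,3),np.uint8);o[:a.shape[0],:a.shape[1]]=a;o[:b.shape[0],345:345+b.shape[1]]=b
cv2.imwrite("pics/crop0.png",o)
for n in["scene","side"]:
    im=cv2.imread(f"pics/{n}0.png");h=cv2.cvtColor(im,cv2.COLOR_BGR2HSV)
    for c,lo,hi in[("orange",(5,150,90),(16,255,255)),("red",(0,170,90),(4,255,255)),("green",(50,150,60),(75,255,255)),("blue",(105,120,60),(125,255,255))]:
        k,_,st,ce=cv2.connectedComponentsWithStats(cv2.inRange(h,lo,hi))
        for i in range(1,k):
            if st[i,4]>6: print(n,c,st[i],ce[i].round(1))
```

```text
scene orange [370  53   4   4   8] [371.5  54.8]
scene orange [354  56   8   4  15] [357.3  57.7]
scene orange [360  56   9   6  16] [363.9  58.3]
scene orange [348  58   3   4   8] [348.9  59.4]
scene orange [236 146  11   9  78] [240.8 150.3]
scene red [281 245   3   7  10] [281.7 248.2]
scene green [285 271   6  11  25] [288.  276.1]
scene blue [183  93  33  20 391] [199.7 102.7]
scene blue [ 40 105   9   5  24] [ 42.9 106.2]
scene blue [  0 115   7   9  25] [  2.4 119.3]
scene blue [243 176   8  29  74] [246.3 191.3]
side red [186 164   6   3   7] [188.4 164.6]
side red [328 227   9   7  21] [332.4 229.6]
side blue [ 88 126  36  22 400] [105.8 135.8]
side blue [247 191  21  12  49] [257.2 196.8]
```

View pics/crop0.png

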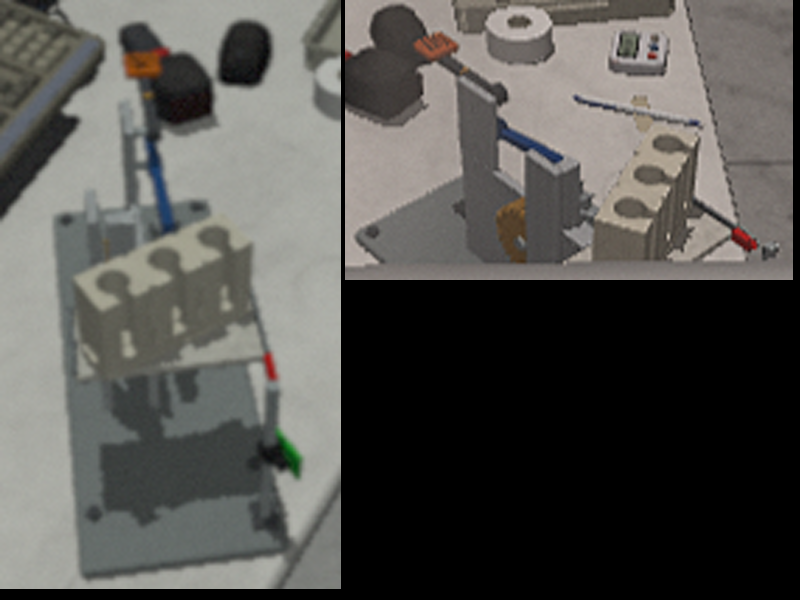

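```bash
cat > h.py <<'E'
import numpy as np,cv2
def proj(d,P):
    P=np.atleast_2d(P);W=d["world_to_cam"];c=P@W[:3,:3].T+W[:3,3]
    s=np.c_[c[:,0],-c[:,1]]/-c[:,2:];f=192/np.tan(np.radians(d["fov_y"])/2)
    return f*s*(1+d["k1"]*(s**2).sum(1,keepdims=True))+[d["cx"],d["cy"]]
def L2W(p,P):
    c,s=np.cos(p[2]),np.sin(p[2]);P=np.atleast_2d(P)/1000
    return P@np.array([[c,-s,0],[s,c,0],[0,0,1]]).T+[p[0],p[1],0]
E
cat > fit.py <<'E'
from h import *
from scipy.optimize import least_squares
S=np.load("pics/scene0.npy",allow_pickle=True).item();D=np.load("pics/side0.npy",allow_pickle=True).item()
ls=[[75,-190,12],[75,190,12],[-75,190,12],[-14,-165,188],[-64,151,146]];us=[[212.7,198.4],[221.5,314.8],[287.3,305],[240.8,150.4],[282,248]]
ld=[[-14,-165,190],[-64,151,146]];ud=[[222.1,161.4],[332.4,229.6]]
f=lambda p:np.r_[proj(S,L2W(p,ls))-us,proj(D,L2W(p,ld))-ud]
r=least_squares(lambda p:f(p).ravel(),[.55,-.1,.4],loss="soft_l1")
print(r.x);print(f(r.x).round(1));print("pad",L2W(r.x,[-14,-165,192]),"tip",L2W(r.x,[-64,151,146]))
# flag triangulation: height fit in the scene, on the line through x~-75,y~151..170
g=np.array([288,276.1])
for x,y in[(-64,155),(-70,165),(-80,165),(-85,155)]:
    z=least_squares(lambda z:(proj(S,L2W(r.x,[x,y,z[0]]))-g).ravel(),[100]);print(x,y,z.x,z.fun)
np.save("pose.npy",r.x)
for n,d in(("S",S),("D",D)):print(n,-d["world_to_cam"][:3,:3].T@d["world_to_cam"][:3,3])
E
python3 fit.py
```

```text
[0.54140758 0.0430886  0.69647899]
[[-1.1 -1. ]
 [-1.3 -1.9]
 [ 0.8 -0.9]
 [-0.5 -0.4]
 [ 0.5  3.9]
 [-0.  -1.5]
 [ 3.2  3. ]]
pad [[ 0.63651901 -0.09246514  0.192     ]] tip [[0.39544319 0.11786424 0.146     ]]
-64 155 [71.05087246] [-6.72765568 -0.48663801]
-70 165 [82.71614706] [-2.79225461 -0.23655415]
-80 165 [79.28010321] [1.72627079 0.17089721]
-85 155 [64.15828008] [2.58142631 0.26255453]
S [0.19643506 0.53834309 0.70741466]
D [0.56625164 0.7228522  0.71575348]
```

```bash
sed -i 's/\[282,248\]/[283,251.5]/;s/\[332.4,229.6\]/[336,232.5]/' fit.py; python3 fit.py
python3 - <<'E'
from rig import *
import cv2,numpy as np
d=get_image("wrist"); cv2.imwrite("pics/w0.png",d["frame"][:,:,::-1])
E
```

```text
[0.53997255 0.04430418 0.69950582]
[[-1.2 -0.5]
 [-0.8 -1.1]
 [ 1.4 -0.3]
 [-0.5 -0. ]
 [ 0.   1. ]
 [ 0.4 -1.1]
 [ 0.5  0.3]]
pad [[ 0.63549385 -0.09096105  0.192     ]] tip [[0.3937825  0.11863767 0.146     ]]
-64 155 [73.06849433] [-6.17707695 -0.45749906]
-70 165 [84.65000153] [-2.20756418 -0.19109048]
-80 165 [81.11447178] [2.31716556 0.23373446]
-85 155 [65.97295566] [3.14545222 0.3255514 ]
S [0.19643506 0.53834309 0.70741466]
D [0.56625164 0.7228522  0.71575348]
```

Run:
```python
from rig import *
import numpy as np
d=get_image("wrist");W=np.array(d["world_to_cam"]);s=observe()
R=np.array(s["tool_rot"])
C=-W[:3,:3].T@W[:3,3]
print(d["fov_y"],d["k1"],"cam in tool",R.T@(C-s["position"]),"\ncam axes(x,y,z cols) in tool",(R.T@W[:3,:3].T).round(3),s["time_s"])
```

```text
64.04384530223103 -0.07755260676537382 cam in tool [-0.00097861 -0.08439695 -0.12874908] 
cam axes(x,y,z cols) in tool [[ 1.    -0.001  0.002]
 [ 0.    -0.945 -0.327]
 [ 0.002  0.327 -0.945]] 0.2
```

View pics/w0.png

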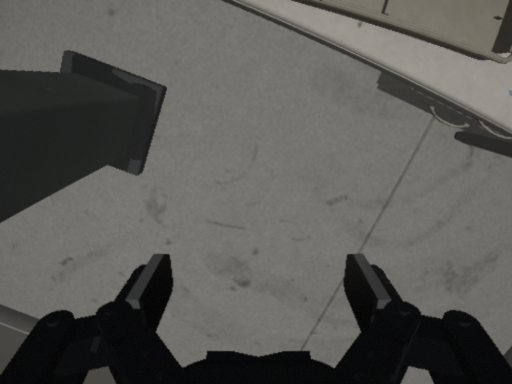

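Wrist view shows floor and open fingers only. The pad is located. I'll swing toward the lift, closing the fingers and tilting the wrist camera to look at the flag from the robot's side.

```bash
python3 -m crank '[0,0,0.13,0.008,0.038,0.008,0, 0,0,0.13,0.008,0.038,0.008,0, 0,0,0.13,0.008,0.038,0.008,0, 0.069,-0.072,0,0.008,0.038,0.008,0, 0.069,-0.072,0,0.008,0.038,0.008,0, 0.069,-0.072,0,0.008,0.038,0.008,0, 0.069,-0.072,0,0.008,0.038,0.008,0, 0.069,-0.072,0,0.008,0.038,0.008,0, 0.069,-0.072,0,0.008,0.038,0.008,0, 0.069,-0.072,0,0.008,0.038,0.008,0, 0.069,-0.072,0,0.008,0.038,0.008,0, 0.069,-0.072,0,0.008,0.038,0.008,0, 0,0,0,0,0,0,0, 0,0,0,0,0,0,0]' 30
python3 - <<'E'
from rig import *
import cv2,numpy as np
d=get_image("wrist"); cv2.imwrite("pics/w1.png",d["frame"][:,:,::-1]);np.save("pics/w1.npy",d,allow_pickle=True)
print(observe()["q"],observe()["tool_rot"])
E
```

```text
time_s: 1.6
position: [0.2998, -0.0548, 0.3413]
tool_rot: [[0.694, -0.447, 0.564], [-0.72, -0.437, 0.54], [0.005, -0.781, -0.625]]
ft_force: [-0.1, -1.0, 0.0]
grip_width: 0.0004
[-77.31340152 -11.7768004  111.78299514  44.30582417 106.73363976
 -28.61482752] [[ 0.69427823 -0.44688436  0.5641561 ]
 [-0.71968769 -0.43678202  0.53969538]
 [ 0.00523182 -0.78071495 -0.62486542]]
```

View pics/w1.png

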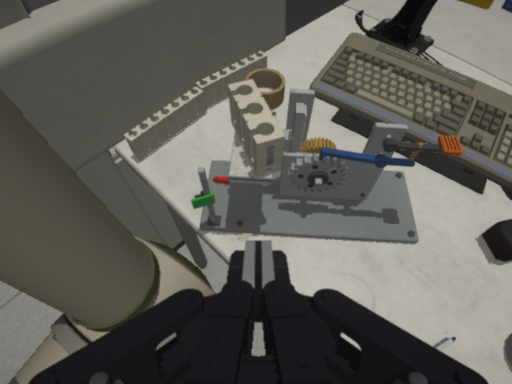

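Wrist view shows the whole lift: pad (450,145), red pointer tip about (214,180), green flag (203,201), plate near corners (203,230) and (417,242). I'll refine the pose and the flag height with this.

```bash
cat > fit2.py <<'E'
from h import *
from scipy.optimize import least_squares
S=np.load("pics/scene0.npy",allow_pickle=True).item();D=np.load("pics/side0.npy",allow_pickle=True).item();W=np.load("pics/w1.npy",allow_pickle=True).item()
def blob(d,lo,hi,near):
    h=cv2.cvtColor(d["frame"],cv2.COLOR_RGB2HSV);k,_,st,ce=cv2.connectedComponentsWithStats(cv2.inRange(h,lo,hi),connectivity=8)
    i=min((i for i in range(1,k) if st[i,4]>6),key=lambda i:np.hypot(*(ce[i]-near)));print(st[i],ce[i].round(1));return ce[i]
pw=blob(W,(3,150,90),(16,255,255),(450,145));rw=blob(W,(0,170,70),(4,255,255),(220,180));gw=blob(W,(45,120,50),(80,255,255),(203,201));gs=blob(S,(45,120,50),(80,255,255),(288,276))
obs=[(S,[75,-190,12],[212.7,198.4]),(S,[75,190,12],[221.5,314.8]),(S,[-75,190,12],[287.3,305]),(S,[-14,-165,188],[240.8,150.4]),(S,[-64,151,146],[283,251.5]),
(D,[-14,-165,190],[222.1,161.4]),(D,[-64,151,146],[336,232.5]),
(W,[-14,-165,189],pw),(W,[-64,151,146],[213.5,180]),(W,[-75,190,12],[202.5,229]),(W,[-75,-190,12],[417,237]),(W,[75,-190,12],[407,164])]
f=lambda p:np.array([(proj(d,L2W(p,l))-u)[0] for d,l,u in obs])
r=least_squares(lambda p:f(p).ravel(),[.54,.04,.6],loss="soft_l1");p=r.x
print(p);print(f(p).round(1).tolist());print("pad",L2W(p,[-14,-165,192]))
tri=lambda L:least_squares(lambda x:np.r_[[(proj(d,L2W(p,x))-u)[0] for d,u in L]].ravel(),[-64,150,100])
for n,L in(("flag",[(S,gs),(W,gw)]),("tip",[(S,[283,251.5]),(W,[213.5,180]),(D,[336,232.5])]),("pad",[(S,[240.8,150.4]),(W,pw),(D,[222.1,161.4])])):
    t=tri(L);print(n,t.x.round(1),t.fun.round(1),L2W(p,t.x).round(4))
E
python3 fit2.py
python3 - <<'E'
import cv2
a=cv2.imread("pics/w1.png")[150:240,180:290];cv2.imwrite("pics/w1c.png",cv2.resize(a,None,fx=6,fy=6,interpolation=cv2.INTER_CUBIC))
E
```

```text
[439 135  24  20 338] [450.5 144.4]
[214 177  14   4  48] [220.6 178.5]
[192 194  22  14 199] [203.  200.1]
[284 269   8  14  39] [287.9 275.7]
[0.54084234 0.0465599  0.70833672]
[[-2.4, 0.0], [-1.0, -0.3], [1.2, -0.0], [-1.8, 0.3], [-0.3, 1.3], [-0.5, -0.4], [0.5, 0.7], [1.0, -0.8], [0.4, 0.2], [-2.8, -0.1], [4.2, 3.4], [-2.4, 6.0]]
pad [[ 0.63755441 -0.08785653  0.192     ]]
flag [-70.1 172.9  99.5] [-1.1 -0.7 -0.7  0.7] [[0.3751 0.1322 0.0995]]
tip [-64.5 150.5 147.8] [-0.   0.5  0.5 -0.2  0.6 -0.2] [[0.3939 0.1189 0.1478]]
pad [ -16.1 -163.1  189.4] [-0.9  0.2  0.2  0.1  0.7 -0.2] [[ 0.6347 -0.0878  0.1894]]
```

View pics/w1c.png

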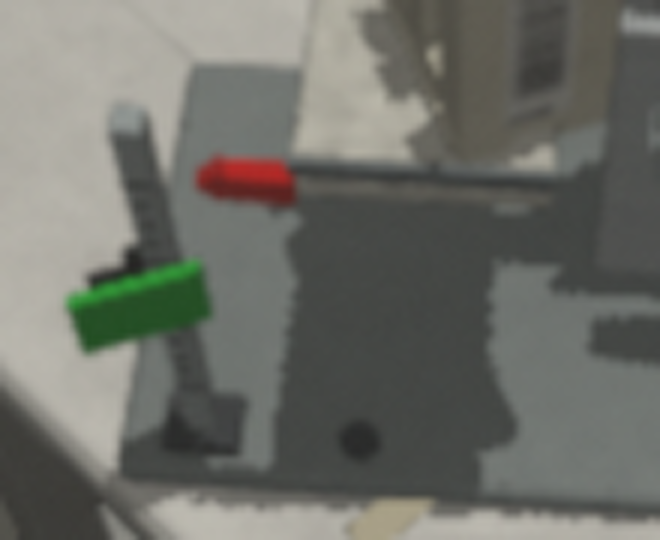

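Flag centre triangulates at z ≈ 99.5 and the tip at z ≈ 147.8, so it must sink about 48 mm (5 teeth = 47.1). Now over the pad.

```bash
python3 -m crank '[-0.069,0.072,0,0.037,-0.004,0,0, -0.069,0.072,0,0.037,-0.004,0,0, -0.069,0.072,0,0.037,-0.004,0,0, -0.069,0.072,0,0.037,-0.004,0,0, -0.069,0.072,0,0.037,-0.004,0,0, -0.069,0.072,0,0.037,-0.004,0,0, -0.069,0.072,0,0.037,-0.004,0,0, -0.069,0.072,0,0.037,-0.004,0,0, -0.069,0.072,0,0.037,-0.001,0,0, 0,0,0,0.003,0,-0.025,0, 0,0,0,0,0,-0.025,0, 0,0,0,0,0,-0.025,0, 0,0,0,0,0,-0.025,0, 0,0,0,0,0,0,0, 0,0,0,0,0,0,0, 0,0,0,0,0,0,0]' 30
python3 - <<'E'
from rig import *
import cv2,numpy as np
d=get_image("scene");e=get_image("wrist")
a=cv2.resize(d["frame"][100:320,180:320],None,fx=2.5,fy=2.5);b=e["frame"]
o=np.zeros((560,800,3),np.uint8);o[:550,:350]=a;o[:338,350:]=cv2.resize(b,(450,338));cv2.imwrite("pics/over.png",o[:,:,::-1])
s=observe();print(s["position"],s["ft_force"],s["tool_rot"])
E
```

```text
time_s: 3.25
position: [0.6253, -0.0882, 0.2423]
tool_rot: [[0.695, -0.719, 0.017], [-0.719, -0.694, 0.018], [-0.001, -0.025, -1.0]]
ft_force: [0.3, -0.6, 0.5]
grip_width: 0.0002
[ 0.62507016 -0.08801913  0.24215212] [ 0.31299005  0.09768265 -0.02287029] [[ 0.69455093 -0.71923589  0.01728423]
 [-0.7194428  -0.69431525  0.01812156]
 [-0.00103297 -0.02502136 -0.99968638]]
```

View pics/over.png

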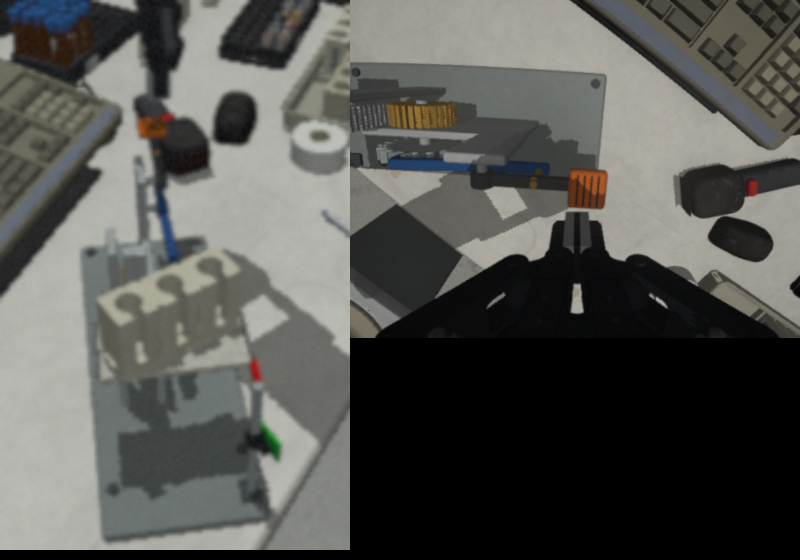

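Scene shows the lift unmoved with the gripper above it; the wrist view shows the pad at about (271,214) full-scale, just ahead of the closed fingertips. Compute the remaining offset.

Run:
```python
from rig import *
from h import *
from scipy.optimize import least_squares
d=get_image("wrist");h=cv2.cvtColor(d["frame"],cv2.COLOR_RGB2HSV)
k,_,st,ce=cv2.connectedComponentsWithStats(cv2.inRange(h,(3,140,80),(17,255,255)))
i=min((i for i in range(1,k) if st[i,4]>200),key=lambda i:np.hypot(*(ce[i]-[270,214])));print(st[i],ce[i])
for z in(.186,.19):
    r=least_squares(lambda x:(proj(d,[x[0],x[1],z])-ce[i]).ravel(),[.63,-.09]).x
    print(z,r,"d",r-observe()["position"][:2])
```

```text
[ 248  192   45   45 1494] [269.90763052 212.3601071 ]
0.186 [ 0.63598868 -0.08656921] d [0.01107146 0.00138653]
0.19 [ 0.63699806 -0.08537787] d [0.01208083 0.00257787]
```

```bash
python3 -m crank '[0,0,0,0.006,0.001,-0.01,0, 0,0,0,0.0055,0.001,-0.01,0, 0,0,0,0,0,-0.01,0, 0,0,0,0,0,-0.002,0, 0,0,0,0,0,-0.002,0, 0,0,0,0,0,0,0]'
python3 -m crank '[0,0,0,0,0,-0.001,0, 0,0,0,0,0,-0.001,0, 0,0,0,0,0,0,0]'
```

```text
time_s: 4.0
position: [0.636, -0.0858, 0.2068]
tool_rot: [[0.695, -0.719, 0.015], [-0.719, -0.694, 0.019], [-0.003, -0.024, -1.0]]
ft_force: [-0.2, 1.1, -0.0]
grip_width: 0.0002
time_s: 4.3
position: [0.6362, -0.0859, 0.2051]
tool_rot: [[0.695, -0.719, 0.016], [-0.719, -0.694, 0.019], [-0.002, -0.024, -1.0]]
ft_force: [0.6, -1.5, 1.2]
grip_width: -0.0
```

```bash
for i in 1; do python3 -m crank '[0,0,0,0,0,-0.001,0, 0,0,0,0,0,-0.001,0, 0,0,0,0,0,0,0]';done; python3 -m crank '[0,0,0,0,0,-0.001,0, 0,0,0,0,0,-0.001,0, 0,0,0,0,0,0,0]'
```

```text
time_s: 4.6
position: [0.6361, -0.0858, 0.2027]
tool_rot: [[0.695, -0.719, 0.015], [-0.719, -0.694, 0.019], [-0.003, -0.024, -1.0]]
ft_force: [1.2, -1.4, 1.2]
grip_width: -0.0002
time_s: 4.9
position: [0.6362, -0.0859, 0.2009]
tool_rot: [[0.695, -0.719, 0.015], [-0.719, -0.694, 0.019], [-0.003, -0.024, -1.0]]
ft_force: [0.9, -0.9, 3.2]
grip_width: -0.0002
```

```bash
python3 -m crank '[0,0,0,0,0,-0.001,0, 0,0,0,0,0,0,0]' | grep -E 'pos|ft'; python3 -m crank '[0,0,0,0,0,-0.001,0, 0,0,0,0,0,0,0]'| grep -E 'pos|ft'; python3 -m crank '[0,0,0,0,0,-0.001,0, 0,0,0,0,0,0,0]'| grep -E 'pos|ft'
```

```text
position: [0.6362, -0.0859, 0.2004]
ft_force: [0.4, -2.2, 4.9]
position: [0.6363, -0.0859, 0.1996]
ft_force: [0.6, -2.0, 6.1]
position: [0.6363, -0.086, 0.1988]
ft_force: [-0.5, -1.2, 8.9]
```

```bash
cat > watch.py <<'E'
from rig import *
from h import *
from scipy.optimize import minimize_scalar
p=[0.54084234,0.0465599,0.70833672]
d=get_image("scene");h=cv2.cvtColor(d["frame"],cv2.COLOR_RGB2HSV)
m=cv2.inRange(h,(0,150,70),(5,255,255));m[:,:270]=0;m[:,300:]=0;m[:235]=0;m[310:]=0
v,u=np.nonzero(m);c=np.array([u.mean(),v.mean()])
# red part is tip +- a few mm along y: reference offset from start picture
S=np.load("pics/scene0.npy",allow_pickle=True).item();o=np.array([281.7,248.2])-proj(S,L2W(p,[-64,151,146]))[0]
s=minimize_scalar(lambda s:np.hypot(*(proj(d,L2W(p,[-64,151,146-s]))[0]+o-c)),bounds=(-10,95),method="bounded")
st=observe();print("t",st["time_s"],"n",len(u),"px",c.round(1),"sink",round(s.x,1),"err",round(s.fun,1),"z",st["position"][2].round(4),"F",np.round(st["ft_force"],1))
E
python3 watch.py
python3 -m crank '[0,0,0,0,0,-0.001,0, 0,0,0,0,0,-0.001,0, 0,0,0,0,0,0,0]' >/dev/null; python3 watch.py;python3 -m crank '[0,0,0,0,0,-0.001,0, 0,0,0,0,0,0,0]'>/dev/null; python3 watch.py
```

```text
t 5.55 n 21 px [281.7 247.5] sink -2.1 err 0.1 z 0.1989 F [-1.1 -1.1  8.3]
t 5.9 n 19 px [281.7 247.7] sink -1.6 err 0.1 z 0.1972 F [-0.3 -1.9 11.2]
t 6.15 n 20 px [281.6 247.4] sink -2.5 err 0.1 z 0.196 F [-0.4 -1.2  8.8]
```

```bash
python3 -m crank '[0,0,0,0,0,-0.001,0, 0,0,0,0,0,0,0]' >/dev/null; python3 watch.py;python3 -m crank '[0,0,0,0,0,-0.001,0, 0,0,0,0,0,0,0]'>/dev/null; python3 watch.py
```

```text
t 6.4 n 20 px [281.6 247.7] sink -1.6 err 0.1 z 0.1948 F [ 1.4 -1.5  7.3]
t 6.65 n 21 px [281.5 247.8] sink -1.2 err 0.3 z 0.194 F [ 0.3 -1.2  9.1]
```

```bash
python3 -m crank '[0,0,0,0,0,-0.0007,0, 0,0,0,0,0,0,0, 0,0,0,0,0,0,0]' >/dev/null; python3 watch.py
```

```text
t 7.0 n 18 px [281.4 248.3] sink 0.3 err 0.3 z 0.1932 F [ 0.1 -2.   8.8]
```

```bash
python3 -m crank '[0,0,0,0,0,0,0, 0,0,0,0,0,0,0, 0,0,0,0,0,0,0]' >/dev/null; python3 watch.py
```

```text
t 7.35 n 15 px [281.3 248.7] sink 1.8 err 0.4 z 0.1932 F [-0.3 -2.2  7.7]
```

```bash
python3 -m crank '[0,0,0,0,0,-0.0006,0, 0,0,0,0,0,0,0, 0,0,0,0,0,0,0, 0,0,0,0,0,0,0, 0,0,0,0,0,0,0, 0,0,0,0,0,0,0]' >/dev/null; python3 watch.py;  python3 -m crank '[0,0,0,0,0,0,0, 0,0,0,0,0,0,0, 0,0,0,0,0,0,0, 0,0,0,0,0,0,0, 0,0,0,0,0,0,0]' >/dev/null; python3 watch.py
```

```text
t 8.0 n 12 px [281.1 249.2] sink 3.2 err 0.5 z 0.1929 F [-0.  -2.3  9.4]
t 8.55 n 8 px [280.9 250.1] sink 6.3 err 0.7 z 0.1929 F [-1.  -2.  10.2]
```

The red tip is becoming hidden by the post in the scene view; I'll track the carrier patch instead (time stands still meanwhile).

```bash
cat > watch2.py <<'E'
from rig import *
from h import *
p=[0.54084234,0.0465599,0.70833672]
S=np.load("pics/scene0.npy",allow_pickle=True).item();d=get_image("scene")
up=lambda f:cv2.resize(cv2.cvtColor(f,cv2.COLOR_RGB2GRAY),None,fx=6,fy=6,interpolation=cv2.INTER_CUBIC)
x0,x1,y0,y1=220,279,203,240
T=up(S["frame"][y0:y1,x0:x1]);F=up(d["frame"][y0-10:y1+50,x0-12:x1+12])
r=cv2.matchTemplate(F,T,cv2.TM_CCOEFF_NORMED);_,v,_,l=cv2.minMaxLoc(r)
du=l[0]/6-12;dv=l[1]/6-10
z=np.arange(-5,90,.1);P=proj(S,L2W(p,np.c_[0*z+1,0*z+121,184-z]));dd=P-proj(S,L2W(p,[1,121,184]))[0]
i=np.argmin(np.hypot(dd[:,0]-du,dd[:,1]-dv));st=observe()
print("t",round(st["time_s"],2),"du,dv",round(du,2),round(dv,2),"score",round(v,2),"sink",z[i].round(1),"pred",dd[i].round(2),"z",st["position"][2].round(4),"F",np.round(st["ft_force"],1))
cv2.imwrite("pics/last.png",d["frame"][:,:,::-1])
E
python3 watch2.py; python3 -m crank '[0,0,0,0,0,0,0, 0,0,0,0,0,0,0, 0,0,0,0,0,0,0, 0,0,0,0,0,0,0, 0,0,0,0,0,0,0]' >/dev/null; python3 watch2.py
```

```text
t 8.6 du,dv 0.0 4.83 score 0.94 sink 14.4 pred [0.13 4.82] z 0.1929 F [-0.5 -2.5  9.3]
t 9.15 du,dv 0.0 6.17 score 0.93 sink 18.5 pred [0.16 6.17] z 0.1929 F [-0.8 -1.8 10.2]
```

```bash
python3 -m crank '[0,0,0,0,0,0,0, 0,0,0,0,0,0,0, 0,0,0,0,0,0,0, 0,0,0,0,0,0,0, 0,0,0,0,0,0,0, 0,0,0,0,0,0,0, 0,0,0,0,0,0,0, 0,0,0,0,0,0,0, 0,0,0,0,0,0,0, 0,0,0,0,0,0,0, 0,0,0,0,0,0,0, 0,0,0,0,0,0,0, 0,0,0,0,0,0,0, 0,0,0,0,0,0,0, 0,0,0,0,0,0,0, 0,0,0,0,0,0,0]' |grep time; python3 watch2.py
```

```text
time_s: 10.75
t 10.8 du,dv 0.17 10.0 score 0.91 sink 30.3 pred [0.26 9.99] z 0.1929 F [-0.7 -2.3  9.2]
```

Run:
```python
import cv2
a=cv2.imread("pics/last.png")[140:320,200:310];cv2.imwrite("pics/lastc.png",cv2.resize(a,None,fx=3.3,fy=3.3,interpolation=cv2.INTER_CUBIC))
```

```text
(no output)
```

View pics/lastc.png

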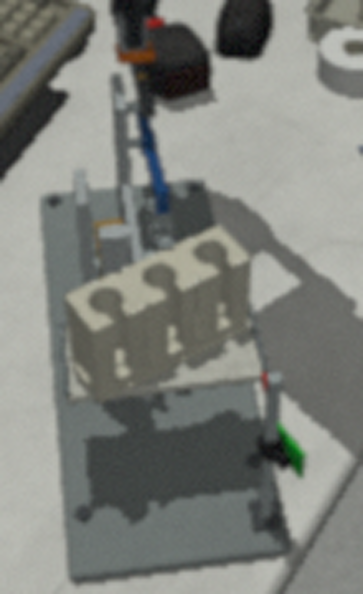

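Pad pressed, pointer at (281,254), platform corner moved about 9 px, agreeing with ~30 mm of sinking. Continue.

```bash
python3 -m crank '[0,0,0,0,0,0,0, 0,0,0,0,0,0,0, 0,0,0,0,0,0,0, 0,0,0,0,0,0,0, 0,0,0,0,0,0,0, 0,0,0,0,0,0,0, 0,0,0,0,0,0,0, 0,0,0,0,0,0,0, 0,0,0,0,0,0,0]' |grep time; python3 watch2.py
```

```text
time_s: 11.7
t 11.75 du,dv 0.33 12.0 score 0.9 sink 36.6 pred [ 0.32 12.  ] z 0.1929 F [-0.7 -2.1  9.1]
```

```bash
python3 -m crank '[0,0,0,0,0,0,0, 0,0,0,0,0,0,0, 0,0,0,0,0,0,0, 0,0,0,0,0,0,0, 0,0,0,0,0,0,0, 0,0,0,0,0,0,0, 0,0,0,0,0,0.02,0, 0,0,0,0,0,0.02,0, 0,0,0,0,0,0.02,0, 0,0,0,0,0,0.02,0, 0,0,0,0,0,0.02,0, 0,0,0,0,0,0,0, 0,0,0,0,0,0,0, 0,0,0,0,0,0,0, 0,0,0,0,0,0,0]'; python3 watch2.py; python3 -m crank '[0,0,0,0,0,0,0, 0,0,0,0,0,0,0, 0,0,0,0,0,0,0, 0,0,0,0,0,0,0, 0,0,0,0,0,0,0, 0,0,0,0,0,0,0, 0,0,0,0,0,0,0, 0,0,0,0,0,0,0, 0,0,0,0,0,0,0]' |grep time; python3 watch2.py
```

```text
time_s: 13.25
position: [0.6358, -0.0857, 0.2901]
tool_rot: [[0.695, -0.719, 0.013], [-0.719, -0.694, 0.02], [-0.006, -0.023, -1.0]]
ft_force: [0.0, 0.0, -0.0]
grip_width: 0.0001
t 13.3 du,dv 0.5 15.33 score 0.86 sink 47.2 pred [ 0.4  15.33] z 0.2904 F [-0.9  0.  -0.4]
time_s: 14.2
t 14.25 du,dv 0.5 16.17 score 0.85 sink 49.9 pred [ 0.43 16.17] z 0.2915 F [0.9 0.3 0.1]
```

```bash
python3 watch2.py; python3 -m crank '[0,0,0,-0.02,0,0.01,0, 0,0,0,-0.037,0.004,0.01,0, 0,0,0,-0.037,0.004,0.01,0, 0.069,-0.072,0,-0.037,0.004,0.01,0, 0.069,-0.072,0,-0.037,0.004,0.01,0, 0.069,-0.072,0,-0.037,0.004,0,0, 0.069,-0.072,0,-0.037,0.004,0,0, 0.069,-0.072,0,-0.037,0.004,0,0, 0.069,-0.072,0,-0.037,0.004,0,0, 0.069,-0.072,0,-0.02,0,0,0, 0.069,-0.072,0,0,0,0,0, 0.069,-0.072,0,0,0,0,0, 0,0,0,0,0,0,0, 0,0,0,0,0,0,0, 0,0,0,0,0,0,0]'; python3 watch2.py
python3 - <<'E'
from rig import *
import cv2,numpy as np
d=get_image("wrist");np.save("pics/w2.npy",d,allow_pickle=True);f=d["frame"][:,:,::-1]
cv2.imwrite("pics/w2.png",f)
E
```

```text
t 14.3 du,dv 0.5 16.17 score 0.85 sink 49.9 pred [ 0.43 16.17] z 0.2915 F [ 1.2 -0.  -0.3]
time_s: 15.8
position: [0.3034, -0.0544, 0.3416]
tool_rot: [[0.697, -0.441, 0.565], [-0.717, -0.429, 0.549], [0.0, -0.788, -0.615]]
ft_force: [1.0, 0.1, -0.2]
grip_width: -0.0003
t 15.85 du,dv 0.33 16.0 score 0.9 sink 49.3 pred [ 0.42 15.98] z 0.3417 F [ 0.  -0.5  0.3]
```

View pics/w2.png

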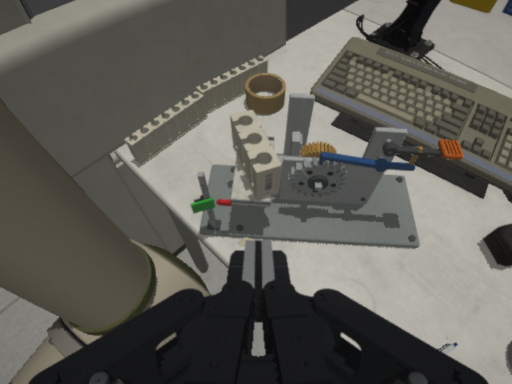

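Stationary; the pointer tip (217,202) lies right beside the green flag (203,204), and the pawl is down on the wheel, lever up. Check heights numerically.

```bash
python3 - <<'E'
from h import *
from scipy.optimize import least_squares
p=[0.54084234,0.0465599,0.70833672]
for n,xg in(("w1",0),("w2",0)):
    d=np.load(f"pics/{n}.npy",allow_pickle=True).item();h=cv2.cvtColor(d["frame"],cv2.COLOR_RGB2HSV)
    for c,lo,hi,y,x in(("red",(0,150,70),(5,255,255),140,-64),("green",(45,120,50),(80,255,255),172,-70)):
        m=cv2.inRange(h,lo,hi);m[:,:185]=0;m[:,240:]=0;m[:165]=0;m[220:]=0;v,u=np.nonzero(m);g=[u.mean(),v.mean()]
        r=least_squares(lambda q:(proj(d,L2W(p,[x,q[0],q[1]]))-g).ravel(),[y,100]);print(n,c,np.round(g,1),"y,z",r.x.round(1))
E
cd pics
python3 - <<'E'
import cv2
a=cv2.imread("w2.png")[130:230,180:340];cv2.imwrite("w2c.png",cv2.resize(a,None,fx=5,fy=5,interpolation=cv2.INTER_CUBIC))
E
```

```text
w1 red [220.9 179.3] y,z [141.1 149.1]
w1 green [203.  200.1] y,z [171.6 101.5]
w2 red [223.8 201.9] y,z [141.1 102.1]
w2 green [202.7 204.4] y,z [171.6 101.8]
```

View pics/w2c.png

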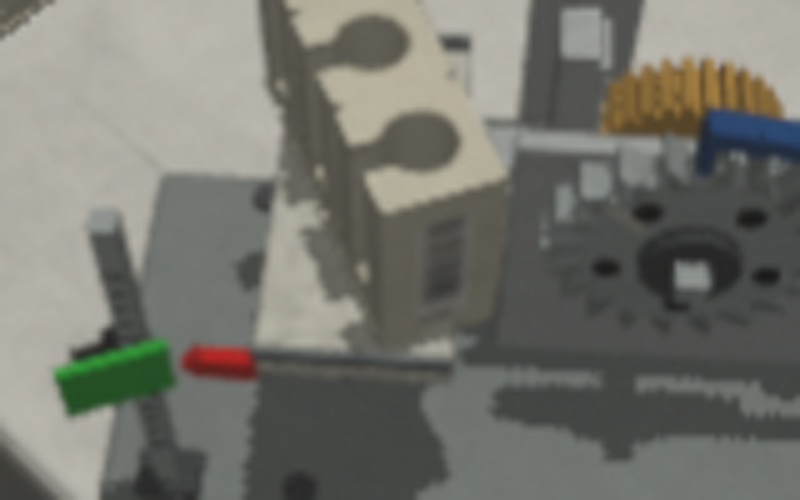

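The crop shows the pawl nose seated in the teeth, the carrier upright, and the pointer tip beside the band. Pointer z ≈ 102.1 and flag z ≈ 101.8; the sink of 47.0 mm is exactly 5 teeth. Handing in.

```bash
python3 -c "
from rig import *
print(close_job())"
```

```text
the job is handed in; nothing more can be done
None
```

I pressed the orange lever until the pawl cleared and held it at about 9–10 N while the platform sank. Then I let go, and the pawl caught the wheel at the fifth tooth. I handed the job in at about 16 s.

**Final level:** in the wrist camera the pointer is at z ≈ 102 mm and the flag centre at 102 mm. The platform sank about 47 mm, which matches five teeth (47.1 mm).

**State at hand-in:** in the last pictures the pawl nose is seated in the wheel, the lever is back up and the carrier is upright. The robot was clear of everything.

**Force:** the highest vertical lever force I read was 11.2 N. I only read it at the end of each move, so I can't rule out short peaks in between.

**Checks that disagreed:**
- **Sink distance:** the coarser scene-camera tracking gave 49–50 mm, against 47 mm from the wrist camera.
- **Platform at rest:** the scene tracking still rose from 47.2 to 49.9 mm during the second after release. It then stayed at about 49–50 mm over the last 1.6 s, so I judged the platform at rest.
- **Pointer track:** the scene camera's track of the red pointer failed once the scale post hid it, so I tracked the carrier instead.
- **Lift angle:** my fit put the lift's turn at about 0.71 rad, slightly above the stated 0.65 limit. A few plate-corner positions were off by up to 6 pixels.

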